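# Load the dish carrier and hold it out over the viewer

## Robot

A 6-joint arm with a two-finger parallel gripper is mounted at the origin on the work surface; the furniture and walls round the work are solid. World frame = base frame: x ahead of the robot, y to its left, z up, the work surface at z = 0. Lengths are in m, angles in degrees, forces in N, time in s.
With the tool pointing down it reaches from about 0.35 to 1 m from the base axis. Payload 7.1 kg.
Tool frame: the origin (TCP) lies between the finger pads; the fingertips stand 22 mm ahead of it and the grasp point (between the pads) lies 3 mm ahead of it (robot.tcp_to_tips is the distance from the TCP to the fingertips, in m); z points along the fingers, y is the line along which they close (so a half turn about z gives the same grasp; the last joint's range is limited). The gripper opens to 85 mm and grips with 20 to 120 N. Pads are 22 mm wide; open, the fingers measure 114 mm over their backs; the gripper's body (76 mm by 85 mm) begins 54 mm behind the grasp point. The pads swing forward as they close: fully open they stand 13 mm farther back than shut.
Start: joints at [-65.432, 24.242, 93.386, -0, 62.372, -1.089], TCP at [0.271, -0.563, 0.253] pointing down, gripper open.
Joint ranges: [-172.04, 172.04], [-51.8, 120.97], [4.93, 147.93], [-75.15, 255.16], [6.16, 154.13], [-145.62, 145.62]. Speed limits (degrees/s): [136.94, 136.94, 172.46, 180, 180, 180].

## Interface

Orientations are given as a 3x3 rotation matrix whose columns are the frame's x, y, z axes.
In Python, from cell import robot, imaging gives the robot as it stands.
- The arm moves only by the tool play_rows, never from a script. Its argument "deltas" is a list of rows, each a list of 3 entries, a list of its own where there are three numbers: the shift along the tool's x, y, z in a scale on which 1.0 is 800 mm, then the turn, a rotation vector about the tool's x, y, z in shares of 45 degrees (1.0 is 45 degrees), then the closure, from -1 (fully open) to 1 (shut). In form: [[[x, y, z], [wx, wy, wz], hand], ...]. A call has 1 to 8 rows; each row is the pose to reach, as a shift and turn from the pose commanded when the call began, along the tool's axes at that moment; what a row does not reach only later rows make up. A row lasts 1/8 s, in which the tool goes at most 62.5 mm and 10.7 degrees, less where a joint would pass 70% of its speed; a pose out of reach is approached as far as the arm can. No shift or turn number may pass 1 either way. A call with a gripper value outside its range is refused whole. The fingers move at their own pace and stop on an object; the grip force is fixed at half the most. Time passes only in rows, so rows that repeat a pose let the fingers close. It gives the time, the measured TCP pose, the force, the opening and the grip force at its end, in the units of the state.
- robot.observe(): the state, without advancing time (a new reading comes with each control period).
- imaging.capture(name): name is "scene" or "top" or "wrist"; returns a dict with "color" (384x512x3 uint8, red, green, blue), "z_map" (384x512 float32, m along the optical axis (not along the pixel's ray), 0 where there is no reading), "fx", "fy", "cx", "cy" (pixels), "k1" (the pictures are not rectified: a ray, as slopes to the right and down, at radius r is drawn at 1 + k1 r^2 times it, then the intrinsics apply), "view" (4x4, takes a point from world to camera coordinates). Camera axes: x right, y up, looking along -z (the intrinsics and any distortion apply to the point x, -y, -z); pixel columns grow to the right and rows downward; lengths in m; the calibration is good to about 2 mm. A picture is of the moment at which its call begins.
- robot.close_job(): hands the job in; it is judged then, once.
The state is a dict: "clock": time; "joint_pos": joint angles; "dq": joint speeds; "tau": joint torques, N m; "tcp_pos": TCP position; "tool_rot": TCP orientation; "contact_force": force on the tool from outside, world axes, zero at the start; "torque": the same for the moment, N m; "opening": opening from 0.0 (shut) to 1.0 (fully open); "grip_force": force on a finger pad.
Only numpy, scipy, OpenCV 4.12 (cv2) and the standard library are available. Lean on these libraries where they do the work, as an engineer would, in place of code of your own. Each camera call takes 0.05 s, during which the arm holds its last target. There are 200 camera calls.

## Task

Set the petri dish flat into the round seat of the carrier board and let go of the dish; then take the board by the black lug on its tail and slide it straight outward over the end of the stand (to your left), flat on the stand and centred on it, until its outer end is level with the tip of the pointer. The board would tip there, so finish while still holding it in the gripper, level and still, with the dish in its seat; do not let it tip on the way, and leave the other things where they are.

Things in the scene. Friction and masses are not known exactly. Their poses are not given: they have to be found in the camera images.
- dish: closed round petri dish, one rigid piece, 62 mm across (the lid, 4 to 15 mm up) on a 58 mm base, 15 mm high, 18 g; it stands on the worktop in front of the stand; origin: centre of its underside, z up
- carrier: the carrier: loose flat aluminium board lying on the stand, 90 (x) x 280 (y) x 12 (z) mm, about 0.4 kg; round seat towards its outer (+y) end, upright black grip lug on its tail (-y end); origin: centre of its underside, z up. Without a hand on it, it tips once its overhang passes about 150 mm with the dish in it (its own centre of mass lies about 15 mm from its middle, on the tail side)
- seat (a point): centre of the floor of the carrier's round seat, 95 mm from the carrier's middle and 45 mm from its outer end; the seat is 66 mm across and 6 mm deep with a 45 mm through window in its floor; axes as the carrier's
- board_end (a point): middle of the upper edge of the carrier's outer end (its +y end), 140 mm from the carrier's middle
- lug (a point): top centre of the black grip lug on the carrier's tail, 118 mm from the carrier's middle; the lug is 50 mm (carrier x) x 14 mm (carrier y) and rises 40 mm above the carrier's upper face, so it can be gripped from above with the fingers closing along the carrier's y
- stand: fixed grey stand on the worktop, flat top 110 (x) x 150 (y) mm, 60 mm high; origin: centre of its underside; the outward direction, in which the carrier is slid, is the stand's +y (to the robot's left); the edge the carrier hangs over is 75 mm from its origin
- viewer: fixed viewer beyond the stand's outward edge, squared up with the stand and centred on it: a flat dark foot 8 mm high with a 32 mm high lens barrel that looks up, and at its far (+x) side a 79 mm high index post with a pointer; axes parallel to the stand's, origin on the worktop below the stand's centre line, in line with the pointer
- mark (a point): tip of the viewer's horizontal pointer, 72 mm up, the height of the carrier's upper face, 58 mm to the +x side of the stand's centre line (13 mm clear of the carrier's side); the pointer points along the stand's -x; its own bar is 3 mm wide
- timer: bystander, to be left alone: small white timer, 66x62x18 mm; origin: centre of its underside
- marker: bystander, to be left alone: black marker pen, 12x116x14 mm; origin: centre of its underside
- forceps: bystander, to be left alone: steel forceps, 9x125x11 mm; origin: centre of its underside
- tape_roll: bystander, to be left alone: roll of tape, 103x101x25 mm; origin: centre of its underside
- beaker: bystander, to be left alone: beaker, 72x72x92 mm; origin: centre of its underside
- reagent: bystander, to be left alone: small reagent bottle, 47x47x95 mm; origin: centre of its underside
- waste_bottle: bystander, to be left alone: white-capped bottle, 70x70x150 mm; origin: centre of its underside
Things that resemble listed ones, but are neither listed nor needed, are in the scene too. Leave any purple look-alike of the dish alone.

How it is judged (in metres and radians):
On the way:
1. the dish lies flat in the seat, let go, before the carrier is slid out (horizontal distance between dish and seat below 0.005 m and z of dish in the frame of seat between -0.003 and 0.003 m and angle between the z axis of dish and the z axis of carrier, either way round below 0.06 rad and contact force between the fingers and dish below 0.1 N and y of board_end in the frame of stand below 0.19 m), for 0.2 s.
At the end, for the whole second after the job is handed in: fingers hold the carrier (over 1 N); it is at rest, level within 2 degrees, on the stand within 4 mm in height, centred within 10 mm, square within 4 degrees, its end within 5 mm of the pointer tip, off the viewer; the dish lies flat in its seat, within 5 mm of centre, untouched (y of board_end in the frame of mark between -0.005 and 0.005 m and x of carrier in the frame of stand between -0.01 and 0.01 m and angle between the y axis of carrier and the y axis of stand, either way round below 0.07 rad and angle between carrier's own z axis and vertical below 0.035 rad and z of carrier in the frame of stand between 0.056 and 0.064 m and horizontal distance between dish and seat below 0.005 m and z of dish in the frame of seat between -0.003 and 0.003 m and angle between the z axis of dish and the z axis of carrier, either way round below 0.06 rad and contact force between the fingers and carrier above 1 N and contact force between the fingers and dish below 0.1 N and contact force between carrier and viewer below 0.2 N and linear speed of carrier below 0.01 m/s); the arm keeps its last pose, push and grip.
It fails at once if the carrier tips (over 7 degrees) (angle between carrier's own z axis and vertical above 0.12 rad).
It fails at once if the carrier is lifted off the stand (over 2 cm) instead of slid (z of carrier in the frame of stand above 0.08 m).
It fails at once if another thing is disturbed (moved over 3 cm) (distance of any of timer, marker, forceps, tape_roll, beaker, reagent, waste_bottle from where it was at the start of the episode above 0.03 m).
It also fails if it takes over 53 s, if anything falls off the work surface, if the arm or the gripper's body presses on something with over 40 N, if the wrist force passes 120 N, or if a joint passes its speed limit or range.

## Working session

There is one attempt and no reset: what is moved stays moved. The work goes in short steps, Python scripts to look and compute and a tool call to move; the robot and the scene stay as the last step left them, time stands still between calls to the robot, and variables do not carry over. Pictures are saved under pics/ and viewed, at most 10 in all, crops included, and the job is handed in when it is done.

Besides the shell and the picture viewer there is one more tool, called after "Request:" as name(argument=value, ...) on one line, values as JSON. play_rows: Moves the arm, as the interface text tells. Its arguments: {"type":"object","properties":{"deltas":{"type":"array","items":{"type":"array"}}},"required":["deltas"]}

```bash
mkdir -p pics; ls
cat > h.py <<'E'
import numpy as np, cv2
from cell import robot, imaging
def cap(n):
    c=imaging.capture(n); np.savez('/tmp/'+n+'.npz',**c); return c
def pts(c):
    h,w=c['z_map'].shape; u,v=np.meshgrid(np.arange(w),np.arange(h))
    K=np.array([[c['fx'],0,c['cx']],[0,c['fy'],c['cy']],[0,0,1]],float)
    uv=np.stack([u,v],-1).reshape(-1,1,2).astype(float)
    s=cv2.undistortPoints(uv,K,np.array([float(c['k1']),0,0,0])).reshape(h,w,2)
    z=c['z_map']; P=np.stack([s[...,0]*z,-s[...,1]*z,-z,np.ones_like(z)],-1)
    W=P@np.linalg.inv(c['view']).T
    W=W[...,:3]; W[z==0]=np.nan; return W
def save(c,name,box=None,k=1):
    im=c['color'][...,::-1]
    if box: im=im[box[1]:box[3],box[0]:box[2]]
    cv2.imwrite('pics/'+name,cv2.resize(im,None,fx=k,fy=k,interpolation=cv2.INTER_CUBIC))
E
python3 - <<'E'
from h import *
a=cap('scene');b=cap('top')
im=np.hstack([a['color'],b['color']]);print(a['k1'],b['k1'],robot.observe()['clock'])
save(a,'s1.png',None,1.5);save(b,'t1.png',None,1.5)
for n,c in(('s',a),('t',b)): print(n,np.round(np.linalg.inv(c['view']),3).tolist())
E
```

```text
pics
-0.06745706713273332 -0.014820317782432008 0.1
s [[0.511, 0.397, -0.763, -0.217], [-0.859, 0.208, -0.467, -0.532], [-0.027, 0.894, 0.447, 0.555], [0.0, 0.0, 0.0, 1.0]]
t [[0.029, 0.984, -0.175, 0.357], [-1.0, 0.03, 0.006, -0.046], [0.011, 0.175, 0.985, 1.361], [0.0, 0.0, 0.0, 1.0]]
```

View pics/s1.png

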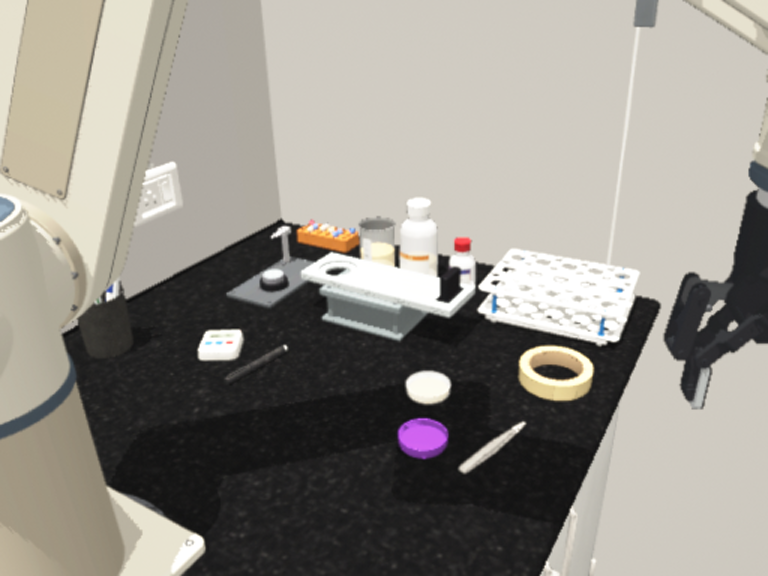

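View pics/t1.png

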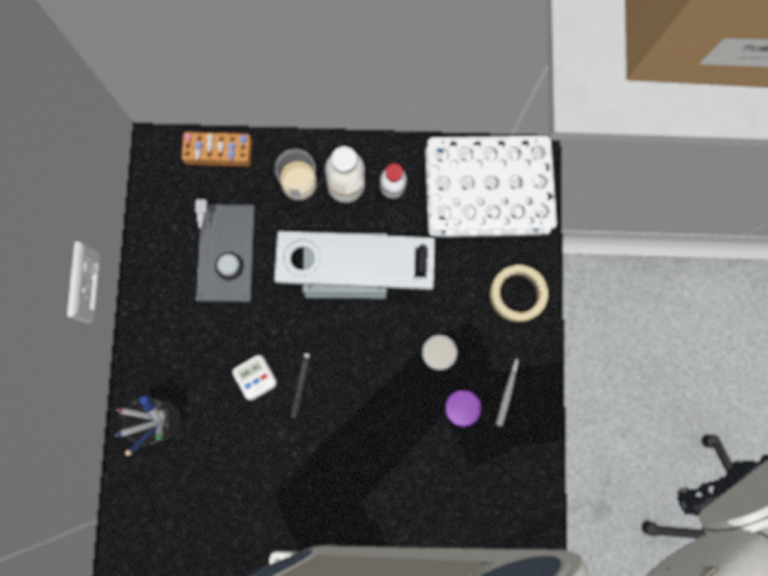

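The scene picture shows the whitish dish at (428,387), with a purple look-alike at (423,438). In the top picture they are at (440,352) and (463,408), the carrier spans (275–435, 232–289), the lug is at (421,261), and the pointer post is near (201,210). The whitish dish is the target, because the purple one is excluded by the task. I'll confirm that in a crop and measure.

Run:
```python
from h import *
for n in('top','scene'):
    c=dict(np.load(f'/tmp/{n}.npz')); W=pts(c); col=c['color'].astype(int)
    x,y,z=W[...,0],W[...,1],W[...,2]
    R=lambda m:(int(m.sum()),np.round(np.r_[np.nanmedian(W[m],0)],4).tolist(),np.round(np.nanpercentile(W[m],2,0),4).tolist(),np.round(np.nanpercentile(W[m],98,0),4).tolist())
    ui,vi=np.meshgrid(np.arange(512),np.arange(384))
    box=lambda a,b,c_,d:(ui>a)&(ui<c_)&(vi>b)&(vi<d)
    if n=='top':
        D=box(270,212,316,258); C=box(170,140,300,205); V=box(122,125,175,205)
    else:
        D=box(262,240,308,275); C=box(195,165,320,225); V=box(150,145,215,202)
    bright=col.min(2)>110
    print(n,'table z',np.nanmedian(z[box(200,215,260,300)]))
    m=D&(z>0.008)&(z<.03)&bright; print('dish',R(m))
    cc,rr=cv2.minEnclosingCircle(W[m][:,:2].astype(np.float32)); print(cc,rr)
    m=C&(abs(z-.072)<.006); print('board',R(m)); 
    r=cv2.minAreaRect(W[m][:,:2].astype(np.float32)*1000); print(r)
    m=C&(z>.095)&(z<.13)&(y<-.1)&(x<.68); print('lug',R(m)); print(cv2.minAreaRect(W[m][:,:2].astype(np.float32)*1000))
    m=V&(z>.06)&(z<.09); print('pointer',R(m),cv2.minAreaRect(W[m][:,:2].astype(np.float32)*1000))
    m=V&(z>.025)&(z<.045); print('lens',R(m))
    m=V&(z>.004)&(z<.014); print('foot',R(m),cv2.minAreaRect(W[m][:,:2].astype(np.float32)*1000))
c=dict(np.load('/tmp/top.npz'));a=c['color'][205:295,255:355,::-1];b=c['color'][125:205,125:300,::-1]
s=dict(np.load('/tmp/scene.npz'))['color'][145:235,145:325,::-1]
d=dict(np.load('/tmp/scene.npz'))['color'][230:320,250:350,::-1]
f=lambda i,w,h:cv2.resize(i,(w,h),interpolation=cv2.INTER_CUBIC)
cv2.imwrite('pics/crop1.png',np.vstack([np.hstack([f(a,300,270),f(b,500,270)]),np.hstack([f(d,300,270),f(s,500,270)])]))
```

```text
top table z -0.0003685594736826392
dish (403, [0.4674, -0.186, 0.0147], [0.4406, -0.2135, 0.0089], [0.4955, -0.1583, 0.0197])
(0.46742042899131775, -0.1857972890138626) 0.031269583851099014
board (2906, [0.6222, -0.0346, 0.0714], [0.5797, -0.1618, 0.0666], [0.6675, 0.109, 0.0768])
((624.5728149414062, -39.40167236328125), (119.43441772460938, 312.4821472167969), 6.108212471008301)
lug (106, [0.6218, -0.1429, 0.1113], [0.597, -0.1504, 0.1052], [0.645, -0.1374, 0.1165])
((620.7513427734375, -143.9388885498047), (48.753150939941406, 13.640342712402344), 0.808795154094696)
pointer (91, [0.7065, 0.2543, 0.0752], [0.6794, 0.2464, 0.0685], [0.7234, 0.2633, 0.0811]) ((699.7010498046875, 255.4446258544922), (48.62163162231445, 18.99453353881836), 1.4651641845703125)
lens (174, [0.6165, 0.2091, 0.0316], [0.5982, 0.1906, 0.0255], [0.7112, 0.2529, 0.0374])
foot (1778, [0.6513, 0.2206, 0.0075], [0.5528, 0.1692, 0.0042], [0.7353, 0.274, 0.0128]) ((652.6812133789062, 224.23214721679688), (229.61111450195312, 143.9012451171875), 4.291482448577881)
scene table z 0.0004427526952432981
dish (480, [0.46
[... 288 characters left out ...]
, 216.52696228027344), 89.867431640625)
lug (141, [0.613, -0.145, 0.1079], [0.5964, -0.1485, 0.0957], [0.6426, -0.1342, 0.1142])
((620.7811279296875, -142.53475952148438), (14.929605484008789, 50.72528076171875), 85.40828704833984)
pointer (217, [0.6023, 0.1088, 0.0726], [0.5784, 0.0757, 0.0609], [0.7236, 0.2658, 0.0799]) ((674.7150268554688, 229.6574249267578), (399.1786193847656, 71.7983169555664), 64.49373626708984)
lens (367, [0.7592, 0.2807, 0.0321], [0.599, 0.1938, 0.0254], [0.8641, 0.4242, 0.0441])
foot (1011, [0.6567, 0.2399, 0.0091], [0.5529, 0.1718, 0.0042], [0.9003, 0.4223, 0.0132]) ((726.5768432617188, 299.186279296875), (418.1258544921875, 197.3523712158203), 40.557613372802734)
```

View pics/crop1.png

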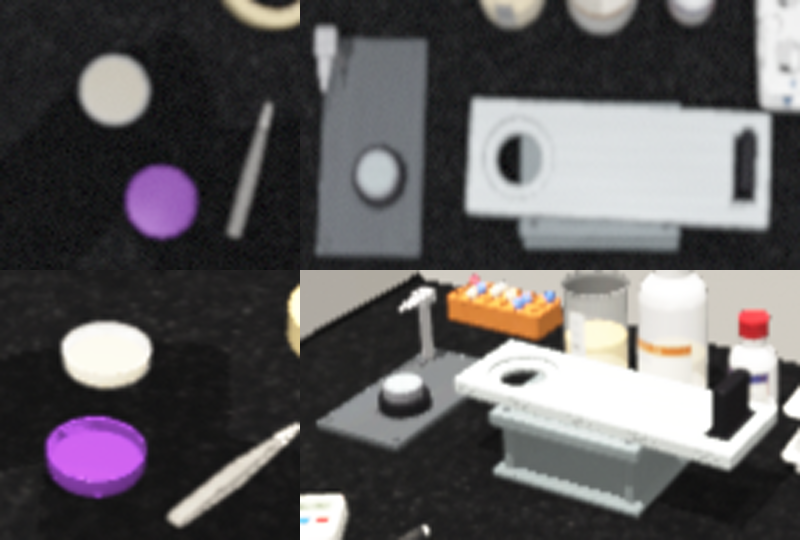

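Whitish dish at crop (115,90) top and (106,353) scene is the closed round dish. The purple one at (160,200) is an open look-alike, which I'll leave alone. Next I'll do line fits for yaw, the seat and the stand.

Run:
```python
from h import *
c=dict(np.load('/tmp/top.npz')); W=pts(c); x,y,z=W[...,0],W[...,1],W[...,2]
ui,vi=np.meshgrid(np.arange(512),np.arange(384)); box=lambda a,b,c_,d:(ui>a)&(ui<c_)&(vi>b)&(vi<d)
def big(m):
    n,l,s,_=cv2.connectedComponentsWithStats(m.astype(np.uint8)); return l==1+np.argmax(s[1:,4])
def rect(n,m):
    m=big(cv2.morphologyEx(m.astype(np.uint8),cv2.MORPH_OPEN,np.ones((3,3)))>0)
    q=W[m]; print(n,m.sum())
    # edges: near (min x per y bin), far, left,right
    for ax,nm in((1,'x-edges vs y'),(0,'y-edges vs x')):
        o=1-ax; lo,hi=np.percentile(q[:,ax],[8,92]); b=np.linspace(lo,hi,14); L=[];
        for a0,a1 in zip(b[:-1],b[1:]):
            s=q[(q[:,ax]>=a0)&(q[:,ax]<a1)][:,o]; L.append(((a0+a1)/2,s.min(),s.max()))
        L=np.array(L)
        for k in(1,2):
            p=np.polyfit(L[:,0],L[:,k],1); print(nm,'slope deg %.2f  mid %.4f'%(np.degrees(np.arctan(p[0])),np.polyval(p,(lo+hi)/2)),'at %.3f'%((lo+hi)/2))
rect('board',box(170,140,300,205)&(abs(z-.072)<.012))
rect('foot',box(122,125,175,205)&(abs(z-.008)<.0045)&(c['color'].min(2)>40))
rect('stand',box(190,185,270,205)&(abs(z-.06)<.004))
# window+seat
m=box(180,155,225,190)&(z<.068); m=big(m); q=W[m]; print('lower pts',m.sum(),np.mean(vi[m]),np.mean(ui[m]))
p=W[box(122,125,150,160)&(z>.063)&(z<.09)]; p=p[np.argsort(p[:,0])]; print(np.round(p[::6],4).tolist())
o=robot.observe(); print(o); print(robot.tcp_to_tips)
```

```text
board 3166
x-edges vs y slope deg 0.70  mid 0.5783 at -0.021
x-edges vs y slope deg 1.00  mid 0.6702 at -0.021
y-edges vs x slope deg 0.94  mid -0.1649 at 0.623
y-edges vs x slope deg 0.19  mid 0.1132 at 0.623
foot 766
x-edges vs y slope deg -27.84  mid 0.6402 at 0.220
x-edges vs y slope deg -16.61  mid 0.7251 at 0.220
y-edges vs x slope deg 0.79  mid 0.1744 at 0.680
y-edges vs x slope deg -19.61  mid 0.2599 at 0.680
stand 49Traceback (most recent call last):
  File "<stdin>", line 19, in <module>
  File "<stdin>", line 13, in rect
    return umr_minimum(a, axis, None, out, keepdims, initial, where)
ValueError: zero-size array to reduction operation minimum which has no identity
```

Run:
```python
from h import *
o=robot.observe(); print(o); print(robot.tcp_to_tips)
c=cap('wrist'); print(np.round(np.linalg.inv(c['view']),4).tolist(),c['fx'],c['k1'])
T=np.array(o['tool_rot']).reshape(3,3)
for t in([.467,-.186,.10],): print(T.T@(np.array(t)-o['tcp_pos'])*1000)
```

```text
{'clock': 0.1, 'joint_pos': array([-6.54326291e+01,  2.42795759e+01,  9.34284857e+01, -7.82285925e-05,
        6.23706094e+01, -1.08766055e+00]), 'dq': array([-0.03691016, -0.18341781, -0.16454283,  0.08595194, -0.05059221,
       -0.09442235]), 'tau': array([ 2.08420756e-04, -5.58428085e+01, -2.82446784e+01, -2.37028206e-05,
        2.95580241e-03,  5.09997005e-07]), 'tcp_pos': array([ 0.27043246, -0.56294428,  0.25261877]), 'tool_rot': array([[ 9.01416833e-01,  4.32951920e-01, -5.71970031e-04],
       [ 4.32952297e-01, -9.01415969e-01,  1.24826345e-03],
       [ 2.48551360e-05, -1.37284142e-03, -9.99999057e-01]]), 'contact_force': array([-0.4488718 , -0.05852285,  0.81355012]), 'torque': array([ 0.04806354,  0.00499527, -0.01006147]), 'grip_force': 0.0, 'opening': 0.9992312341482446}
0.022
[[0.4335, 0.8654, 0.2515, 0.3327], [-0.9011, 0.4168, 0.1191, -0.5332], [-0.0018, -0.2782, 0.9605, 0.3724], [0.0, 0.0, 0.0, 1.0]] 267.96802182784825 -0.03237302341846763
[ 340.3843915  -254.46977789  152.97672013]
```

Units first: shifts go in shares of 800 mm and turns go in shares of 45 degrees. So 340 mm / 800 = 0.425, -254 mm / 800 = -0.3175, 25.6 degrees / 45 = 0.5689.

Request:
play_rows(deltas=[[[0.0525, -0.04, 0.015], [0, 0, 0.0711], -1], [[0.1063, -0.08, 0.0288], [0, 0, 0.1422], -1], [[0.16, -0.1188, 0.0438], [0, 0, 0.2133], -1], [[0.2125, -0.1588, 0.0575], [0, 0, 0.2844], -1], [[0.2663, -0.1988, 0.0725], [0, 0, 0.3556], -1], [[0.3188, -0.2388, 0.0875], [0, 0, 0.4267], -1], [[0.3725, -0.2788, 0.1013], [0, 0, 0.4978], -1], [[0.425, -0.3175, 0.1163], [0, 0, 0.5689], -1]])

```text
clock: 1.15
tcp_pos: [0.4678, -0.1856, 0.16]
tool_rot: [[1.0, -0.001, 0.0], [-0.001, -1.0, -0.0], [0.0, 0.0, -1.0]]
contact_force: [-0.3, -0.7, 0.2]
opening: 1.001
grip_force: 0.0
```

```bash
cat >> h.py <<'E'
def big(m):
    n,l,s,_=cv2.connectedComponentsWithStats(m.astype(np.uint8)); return l==1+np.argmax(s[1:,4])
def go(t,yaw=0):
    o=robot.observe();T=np.array(o['tool_rot']);print('t',o['clock'],'tcp',np.round(o['tcp_pos'],4),'yaw',np.degrees(np.arctan2(T[1,0],T[0,0])),'move',np.round(T.T@(np.array(t)-o['tcp_pos'])*1000,1),'F',np.round(o['contact_force'],1),'op',o['opening'],o['grip_force'])
E
python3 - <<'E'
from h import *
c=cap('wrist');W=pts(c);save(c,'w1.png',None,1.2)
m=big((abs(W[...,2]-.015)<.006)&(np.ptp(c['color'].astype(int),axis=2)<50)&(c['color'].min(2)>100)); q=W[m]
print(m.sum(),np.median(q,0),cv2.minEnclosingCircle(q[:,:2].astype(np.float32)),cv2.fitEllipse(q[cv2.convexHull(q[:,:2].astype(np.float32),returnPoints=False)[:,0]][:,:2].astype(np.float32)))
go([.467,-.186,.03])
E
```

```text
2635 [ 0.46878458 -0.18247964  0.01396489] ((0.4668048322200775, -0.18290014564990997), 0.031127402558922768) ((0.4676051437854767, -0.18264049291610718), (0.059459760785102844, 0.06081896275281906), 41.855743408203125)
t 1.2 tcp [ 0.469  -0.1812  0.1587] yaw -0.08219597597940674 move [ -1.9   5.1 128.7] F [ 1.3  4.4 -0.8] op 0.9980710097897537 0.0
```

View pics/w1.png

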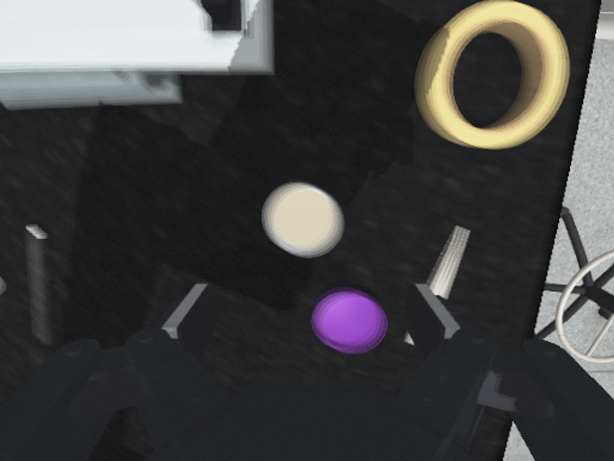

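The picture shows the white dish at (303,219) between the open fingers' line and the purple look-alike at (350,321). It is motion-blurred, so I'll settle and measure again.

In the tool's units: 40 mm / 800 = 0.05, 20 mm / 800 = 0.025.

Request:
play_rows(deltas=[[[0, 0, 0], [0, 0, 0], -1], [[0, 0, 0.025], [0, 0, 0], -1], [[0, 0, 0.05], [0, 0, 0], -1], [[0, 0, 0.05], [0, 0, 0], -1], [[0, 0, 0.05], [0, 0, 0], -1]])

```text
clock: 1.82
tcp_pos: [0.4672, -0.1881, 0.1209]
tool_rot: [[1.0, 0.0, 0.001], [0.0, -1.0, -0.0], [0.001, 0.0, -1.0]]
contact_force: [0.5, 0.7, -0.2]
opening: 1.004
grip_force: 0.0
```

```bash
cat > d.py <<'E'
from h import *
c=cap('wrist');W=pts(c)
m=big((abs(W[...,2]-.015)<.006)&(np.ptp(c['color'].astype(int),axis=2)<50)&(c['color'].min(2)>100)); q=W[m]
print(m.sum(),np.median(q,0),cv2.minEnclosingCircle(q[:,:2].astype(np.float32)),cv2.fitEllipse(q[cv2.convexHull(q[:,:2].astype(np.float32),returnPoints=False)[:,0]][:,:2].astype(np.float32)))
go([.467,-.184,.03])
E
python3 d.py
```

```text
3634 [ 0.46790942 -0.18371683  0.01400369] ((0.4667785167694092, -0.1834876835346222), 0.03113752417266369) ((0.4668861925601959, -0.18365156650543213), (0.061017442494630814, 0.0615561418235302), 67.53305053710938)
t 1.875 tcp [ 0.4674 -0.188   0.1211] yaw 0.0114688892853315 move [-0.5 -4.  91.1] F [-0.1 -0.   0.6] op 0.9922967276688728 0.0
```

Run:
```python
from h import *
c=dict(np.load('/tmp/wrist.npz'));W=pts(c);t=np.array([.4674,-.188,.121]);D=(W-t)*1000
m=(abs(D[...,0])<25)&(abs(D[...,1])<70)&(D[...,2]>-40)&(D[...,2]<60)
for s in(1,-1):
    k=m&(D[...,1]*s>0);q=D[k];print(k.sum(),np.percentile(q[:,2],[0,1,3,10,30]),np.round(q[np.argsort(q[:,2])[:60:6]],1).tolist())
```

```text
11391 [-10.60078127  -4.84872222   0.74987348  15.18558886  41.7248415 ] [[-10.5, 42.2, -10.6], [-9.2, 41.7, -9.4], [0.8, 41.8, -9.0], [-5.5, 41.7, -8.4], [7.0, 41.6, -8.3], [4.2, 41.8, -8.0], [6.6, 41.5, -7.8], [-8.1, 41.7, -7.6], [-11.4, 41.8, -7.1], [4.2, 42.0, -6.9]]
11172 [-10.37892472  -4.74741988   0.59834143  15.21464568  41.72344729] [[-5.4, -44.1, -10.4], [-4.3, -43.8, -9.6], [-2.1, -43.4, -8.9], [-5.5, -43.5, -8.5], [3.6, -43.2, -8.2], [-0.3, -43.4, -7.8], [-7.4, -43.5, -7.6], [-2.4, -43.5, -7.2], [-10.1, -43.5, -7.0], [2.5, -43.4, -6.8]]
```

Depth shows the open fingertips 9–10 mm ahead of the TCP, so they will be about 16 mm ahead when closed on the dish. Grasping at TCP z = 24 mm puts the tips 8 mm up the dish.

In the tool's units: 97 mm / 800 = 0.1213, 90 mm / 800 = 0.1125.

Request:
play_rows(deltas=[[[0, -0.005, 0.0375], [0, 0, 0], -1], [[-0.0006, -0.005, 0.0813], [0, 0, 0], -1], [[-0.0006, -0.005, 0.1125], [0, 0, 0], -1], [[-0.0006, -0.005, 0.1213], [0, 0, 0], -1], [[-0.0006, -0.005, 0.1213], [0, 0, 0], -1], [[-0.0006, -0.005, 0.1213], [0, 0, 0], 0], [[-0.0006, -0.005, 0.1213], [0, 0, 0], 0], [[-0.0006, -0.005, 0.1213], [0, 0, 0], 0]])

```text
clock: 2.88
tcp_pos: [0.4674, -0.1835, 0.0251]
tool_rot: [[1.0, 0.001, 0.002], [0.001, -1.0, -0.001], [0.002, 0.001, -1.0]]
contact_force: [-1.9, 0.1, 12.6]
opening: 0.683
grip_force: 61.5
```

Request:
play_rows(deltas=[[[0, 0, 0], [0, 0, 0], 0.3], [[0, 0, 0], [0, 0, 0], 0.3], [[0, 0, 0], [0, 0, 0], 0.3], [[0, 0, 0], [0, 0, 0], 0.3]])

```text
clock: 3.38
tcp_pos: [0.4674, -0.1835, 0.0251]
tool_rot: [[1.0, 0.001, 0.002], [0.001, -1.0, -0.001], [0.002, 0.001, -1.0]]
contact_force: [-2.0, 0.9, 12.7]
opening: 0.682
grip_force: 61.5
```

In the tool's units: -235 mm / 800 = -0.2938, -175 mm / 800 = -0.2188.

Request:
play_rows(deltas=[[[0, 0, -0.0188], [0, 0, 0], 0.3], [[0, 0, -0.075], [0, 0, 0], 0.3], [[0.0063, -0.0125, -0.1375], [0, 0, 0], 0.3], [[0.025, -0.075, -0.1875], [0, 0, 0], 0.3], [[0.05, -0.1438, -0.2188], [0, 0, 0], 0.3], [[0.075, -0.2125, -0.2188], [0, 0, 0], 0.3], [[0.0875, -0.2688, -0.2188], [0, 0, 0], 0.3], [[0.0913, -0.2938, -0.2188], [0, 0, 0], 0.3]])

```text
clock: 4.38
tcp_pos: [0.5398, 0.0541, 0.1995]
tool_rot: [[1.0, 0.004, 0.002], [0.004, -1.0, 0.0], [0.002, -0.0, -1.0]]
contact_force: [1.0, 0.7, -0.7]
opening: 0.682
grip_force: 64.5
```

Request:
play_rows(deltas=[[[0, 0, 0], [0, 0, 0], 0.3], [[0, 0, 0], [0, 0, 0], 0.3], [[0, 0, 0], [0, 0, 0], 0.3], [[0, 0, 0], [0, 0, 0], 0.3]])

```text
clock: 4.88
tcp_pos: [0.5393, 0.0509, 0.1983]
tool_rot: [[1.0, -0.0, -0.0], [-0.0, -1.0, -0.0], [-0.0, 0.0, -1.0]]
contact_force: [-0.2, -0.0, -0.2]
opening: 0.682
grip_force: 64.5
```

Run:
```python
from h import *
c=cap('wrist');W=pts(c);save(c,'w2.png',None,1.2)
go([.6235,.069,.12])
z=W[...,2]
m=big((abs(z-.072)<.008));q=W[m];print(m.sum(),q.min(0),q.max(0),np.median(q,0))
```

```text
t 4.925 tcp [0.5393 0.0511 0.1983] yaw -0.012625266618124967 move [ 84.2 -17.9  78.3] F [-0.3  0.8  0.3] op 0.6796208035017166 64.45401174598373
29963 [ 0.57619753 -0.16516047  0.06400145] [0.66946605 0.11638882 0.07997677] [ 0.62662544 -0.02290852  0.07109565]
```

View pics/w2.png

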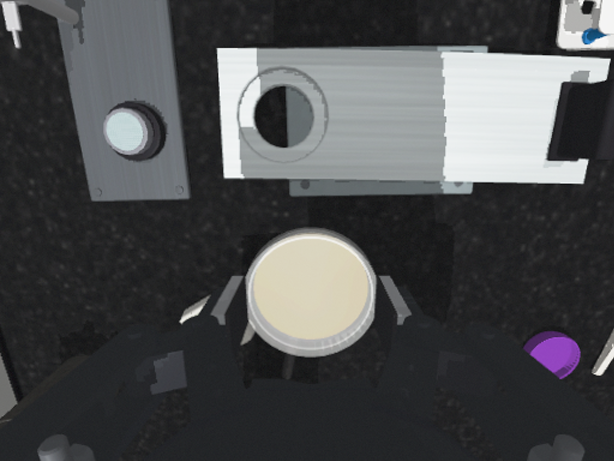

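The wrist view shows the seat ring at (282,115), its window at (284,116), the held dish lid at (311,292), lug at (583,120) and lens at (130,130). Next I'll fit the seat, board edges and held dish.

```bash
cat > f.py <<'E'
from h import *
def circ(p):
    A=np.c_[2*p,np.ones(len(p))];s=np.linalg.lstsq(A,(p**2).sum(1),rcond=None)[0];return s[:2],np.sqrt(s[2]+s[0]**2+s[1]**2)
def rays(c,uv,zp):
    K=np.array([[c['fx'],0,c['cx']],[0,c['fy'],c['cy']],[0,0,1]],float)
    s=cv2.undistortPoints(np.array(uv,float).reshape(-1,1,2),K,np.array([float(c['k1']),0,0,0])).reshape(-1,2)
    M=np.linalg.inv(c['view']);d=np.c_[s[:,0],-s[:,1],-np.ones(len(s))]@M[:3,:3].T;o=M[:3,3]
    return (o+d*((zp-o[2])/d[:,2])[:,None])[:,:2]
def hull(m,c,zp):
    k=cv2.findContours(m.astype(np.uint8),cv2.RETR_EXTERNAL,cv2.CHAIN_APPROX_NONE)[0];k=max(k,key=cv2.contourArea)[:,0];return rays(c,k,zp)
E
python3 - <<'E'
from f import *
c=dict(np.load('/tmp/wrist.npz'));W=pts(c);x,y,z=[W[...,i] for i in range(3)]
near=(np.hypot(x-.622,y-.069)<.045)
for th in(.063,.069):
    m=big(near&(z<th)&(np.hypot(x-.622,y-.069)<.04)); p=hull(m,c,.066 if th<.065 else .072); print('seat th',th,m.sum(),circ(p))
ring=W[near&(z>.0635)&(z<.0685)];print('ring',len(ring),ring.mean(0),cv2.minEnclosingCircle(ring[:,:2].astype(np.float32)))
# board outline
m=big((abs(z-.072)<.009)); k=cv2.findContours(m.astype(np.uint8),cv2.RETR_EXTERNAL,cv2.CHAIN_APPROX_NONE)[0];k=max(k,key=cv2.contourArea)[:,0]; P=rays(c,k,.072)
def line(sel,ax):
    a=P[sel];p=np.polyfit(a[:,ax],a[:,1-ax],1);r=a[:,1-ax]-np.polyval(p,a[:,ax]);a=a[abs(r)<.0015];p=np.polyfit(a[:,ax],a[:,1-ax],1);return p,len(a)
X,Y=P.T
n,_=line((X<.585)&(abs(Y+.02)<.115),1);f,_=line((X>.66)&(Y>-.11)&(Y<.1),1);e,_=line((Y>.1)&(abs(X-.623)<.04),0);t,_=line((Y<-.155)&(X<.665)&(X>.58),0)
print('near edge',n,np.polyval(n,-.026),'far',f,np.polyval(f,-.026),'end',e,np.polyval(e,.623),'tail',t,np.polyval(t,.623))
# held dish lid: 
m=big((abs(z-.19)<.02)&(np.ptp(c['color'].astype(int),axis=2)<80)&(c['color'].min(2)>120)&(y<.09)&(y>.01));q=W[m];print('held',m.sum(),np.percentile(q,[2,50,98],axis=0));zt=np.median(q[:,2])
print(zt,circ(hull(m,c,zt)),cv2.minEnclosingCircle(hull(m,c,zt).astype(np.float32)))
g=lambda s:z[s] 
A=np.c_[q[:,:2],np.ones(len(q))];k2=abs(q[:,2]-zt)<.003;print('tilt',np.linalg.lstsq(A[k2],q[k2,2],rcond=None)[0][:2])
# foot edges
m=big((abs(z-.008)<.0045)&(y>.14)&(c['color'].min(2)>45));print('foot',m.sum(),np.percentile(W[m],[1,99],axis=0))
q=W[m]
for s in(1,-1):
    L=[]
    for b in np.arange(.57,.66,.005):
        a=q[abs(q[:,0]-b)<.0025][:,1]
        if len(a):L.append((b,a.max() if s>0 else a.min()))
    L=np.array(L);print(np.polyfit(L[:,0],L[:,1],1),L[:,1].mean())
# lens centre
m=(abs(z-.032)<.005)&(np.hypot(x-.617,y-.209)<.03);q=W[m];print('lens',q.mean(0),cv2.minEnclosingCircle(q[:,:2].astype(np.float32)))
E
```

```text
seat th 0.063 1979 (array([0.62375881, 0.07092913]), np.float64(0.021500274579171776))
seat th 0.069 4535 (array([0.62388154, 0.07082281]), np.float64(0.03190032317947752))
ring 2502 [0.62589045 0.07149951 0.06520107] ((0.6286048889160156, 0.06741292774677277), 0.03891516849398613)
near edge [0.0136498  0.57865932] 0.5783044211146866 far [0.0122486  0.66737975] 0.6670612864228493 end [-0.00285766  0.11703785] 0.11525753161606697 tail [-0.01122832 -0.15515871] -0.16215395020206314
held 8980 [[0.51151944 0.02368967 0.18590244]
 [0.54092055 0.05010338 0.1871145 ]
 [0.56726992 0.07704763 0.18828081]]
0.18711449943053984 (array([0.53896666, 0.05032086]), np.float64(0.030350085793990598)) ((0.5390313863754272, 0.05040121451020241), 0.03131356090307236)
tilt [-0.0020566   0.00072834]
foot 12634 [[0.55318928 0.17134039 0.00496748]
 [0.72319837 0.26942479 0.00913883]]
[0.0249665 0.2546731] 0.2700274990206419
[0.01741408 0.15988504] 0.1705946996136784
lens [0.61516786 0.20922327 0.03137802] ((0.615054190158844, 0.2102445811033249), 0.02022184059023857)
```

Seat at (0.6238, 0.0709) and held dish at (0.5390, 0.0504), so shift x +85 and y +20.5 (tool y −20.5). Resting height is about 107 mm lower.

Request:
play_rows(deltas=[[[0.05, -0.0125, 0], [0, 0, 0], 0.3], [[0.1063, -0.0256, 0.025], [0, 0, 0], 0.3], [[0.1063, -0.0256, 0.075], [0, 0, 0], 0.3], [[0.1063, -0.0256, 0.1063], [0, 0, 0], 0.3], [[0.1063, -0.0256, 0.1188], [0, 0, 0], 0.3], [[0.1063, -0.0256, 0.1188], [0, 0, 0], 0.3], [[0.1063, -0.0256, 0.1263], [0, 0, 0], 0.3], [[0.1063, -0.0256, 0.1288], [0, 0, 0], 0.3]])

```text
clock: 5.92
tcp_pos: [0.6248, 0.0725, 0.096]
tool_rot: [[1.0, 0.001, 0.001], [0.001, -1.0, 0.0], [0.001, -0.0, -1.0]]
contact_force: [-0.0, -0.5, -0.8]
opening: 0.681
grip_force: 64.5
```

In the tool's units: 2.5 mm / 800 = 0.0031, 2 mm / 800 = 0.0025.

Request:
play_rows(deltas=[[[0, 0, 0.0013], [0, 0, 0], 0.3], [[0, 0, 0.0025], [0, 0, 0], 0.3], [[0, 0, 0.0031], [0, 0, 0], 0.3], [[0, 0, 0.0031], [0, 0, 0], 0.3]])

```text
clock: 6.42
tcp_pos: [0.6243, 0.0725, 0.0928]
tool_rot: [[1.0, 0.001, -0.0], [0.001, -1.0, -0.0], [-0.0, 0.0, -1.0]]
contact_force: [0.1, 1.0, -0.5]
opening: 0.685
grip_force: 64.5
```

Run:
```python
from f import *
go([.6238,.0709,.0911])
c=cap('wrist');save(c,'w3.png',None,1.2)
```

```text
t 6.425 tcp [0.6243 0.0725 0.0928] yaw 0.05851784200325084 move [-0.5  1.6  1.7] F [ 0.1  1.  -0.5] op 0.684893661974527 64.45573758683167
```

View pics/w3.png

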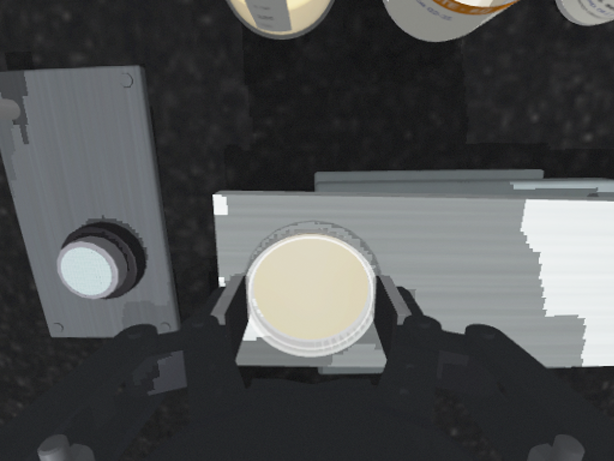

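The dish at (311,295) sits over the seat with the ring arc showing evenly around it (top at (311,224)). It is about 1 mm too far in +y, so I'll correct that, lower it and release.

In the tool's units: 1.4 mm / 800 = 0.0018, 1 mm / 800 = 0.0013.

Request:
play_rows(deltas=[[[-0.0004, 0.0013, 0], [0, 0, 0], 0.3], [[-0.0004, 0.0013, 0.0009], [0, 0, 0], 0.3], [[-0.0004, 0.0013, 0.0018], [0, 0, 0], 0.3], [[-0.0004, 0.0013, 0.0018], [0, 0, 0], 0.3]])

```text
clock: 6.98
tcp_pos: [0.624, 0.0715, 0.0913]
tool_rot: [[1.0, 0.001, -0.0], [0.001, -1.0, -0.0], [-0.0, 0.0, -1.0]]
contact_force: [0.6, -0.3, 0.1]
opening: 0.679
grip_force: 64.5
```

In the tool's units: -107 mm / 800 = -0.1338, -85 mm / 800 = -0.1063.

Request:
play_rows(deltas=[[[0, 0, 0.0004], [0, 0, 0], 0.1], [[0, 0, 0.0004], [0, 0, 0], -0.5], [[0, 0, 0.0004], [0, 0, 0], -1], [[0, 0, 0], [0, 0, 0], -1], [[0, 0, -0.025], [0, 0, 0], -1], [[0, 0, -0.075], [0, 0, 0], -1], [[-0.05, 0.0125, -0.1338], [0, 0, 0], -1], [[-0.1063, 0.075, -0.1338], [0, 0, 0], -1]])

```text
clock: 7.98
tcp_pos: [0.5446, 0.0158, 0.2034]
tool_rot: [[1.0, 0.004, 0.009], [0.004, -1.0, 0.0], [0.009, -0.0, -1.0]]
contact_force: [-0.4, -1.3, -0.9]
opening: 0.996
grip_force: 0.0
```

In the tool's units: 60 mm / 800 = 0.075, 30 mm / 800 = 0.0375.

Request:
play_rows(deltas=[[[0, 0.0375, 0], [0, 0, 0], -1], [[0, 0.075, 0], [0, 0, 0], -1], [[0, 0.075, 0], [0, 0, 0], -1], [[0, 0.075, 0], [0, 0, 0], -1], [[0, 0.075, 0], [0, 0, 0], -1]])

```text
clock: 8.6
tcp_pos: [0.5425, -0.0442, 0.1987]
tool_rot: [[1.0, 0.002, 0.0], [0.002, -1.0, 0.0], [0.0, -0.0, -1.0]]
contact_force: [0.6, -0.0, -0.6]
opening: 1.0
grip_force: 0.0
```

```bash
cat > g.py <<'E'
from f import *
import sys
c=cap('wrist');W=pts(c);x,y,z=[W[...,i] for i in range(3)]
save(c,sys.argv[1],None,1.2)
sx,sy=.6238,float(sys.argv[2])
m=big((abs(z-.081)<.0035)&(np.hypot(x-sx,y-sy)<.045));q=W[m];p=hull(m,c,.081);print('dish',m.sum(),np.median(q,0),circ(p),cv2.minEnclosingCircle(p.astype(np.float32)))
A=np.c_[q[:,:2]-q[:,:2].mean(0),np.ones(len(q))];print('tilt',np.linalg.lstsq(A,q[:,2],rcond=None)[0])
m=big((abs(z-.072)<.009)); k=cv2.findContours(m.astype(np.uint8),cv2.RETR_EXTERNAL,cv2.CHAIN_APPROX_NONE)[0];k=max(k,key=cv2.contourArea)[:,0]; P=rays(c,k,.072)
X,Y=P.T;E=Y.max()
def line(sel,ax):
    a=P[sel]
    for _ in range(3):
        p=np.polyfit(a[:,ax],a[:,1-ax],1);r=a[:,1-ax]-np.polyval(p,a[:,ax]);a=a[abs(r)<max(.001,1.5*np.std(r))]
    return p,len(a)
for nm,s,ax in(('near',(X<.59)&(Y<E-.01),1),('far',(X>.655)&(Y<E-.01)&(Y>E-.25),1),('end',(Y>E-.01)&(abs(X-.623)<.04),0)):
    if s.sum()>20:
        p,n=line(s,ax);print(nm,n,'slope %.4f'%p[0],'at','%.4f %.4f'%(np.polyval(p,E-.045 if ax else .623),np.polyval(p,E-.258) if ax else 0))
m=(z>.098)&(z<.12)&(abs(x-.622)<.035)&(abs(y-(E-.258))<.03);q=W[m]
if len(q): print('lug',len(q),cv2.minAreaRect(q[:,:2].astype(np.float32)*1000),np.median(q,0),np.percentile(q[:,2],95))
q=W[(z>.066)&(z<.082)&(abs(x-.70)<.035)&(abs(y-.255)<.02)]
if len(q): q=q[np.argsort(q[:,0])];print('pointer',len(q),np.round(q[:40].mean(0),4),np.round(np.percentile(q,[1,99],axis=0),4).tolist())
go([.6207,-.143,.1])
E
python3 g.py w4.png .0706
```

```text
dish 4320 [0.62421257 0.0702137  0.07997397] (array([0.62312742, 0.06991033]), np.float64(0.030711527055484453)) ((0.6232011914253235, 0.06978504359722137), 0.03149857372045517)
tilt [-0.00103371  0.00138059  0.07997087]
near 288 slope 0.0119 at 0.5795 0.5770
far 284 slope 0.0137 at 0.6682 0.6653
end 94 slope -0.0150 at 0.1152 0.0000
lug 1640 ((620.6689453125, -141.2714385986328), (14.80191421508789, 49.71842956542969), 89.32418060302734) [ 0.62150078 -0.13864758  0.11053646] 0.11208424633769146
t 8.65 tcp [ 0.5424 -0.0442  0.1986] yaw 0.12120039502224529 move [78.1 99.  98.5] F [ 0.2 -0.3 -1. ] op 0.9942659984062138 0.0
```

View pics/w4.png

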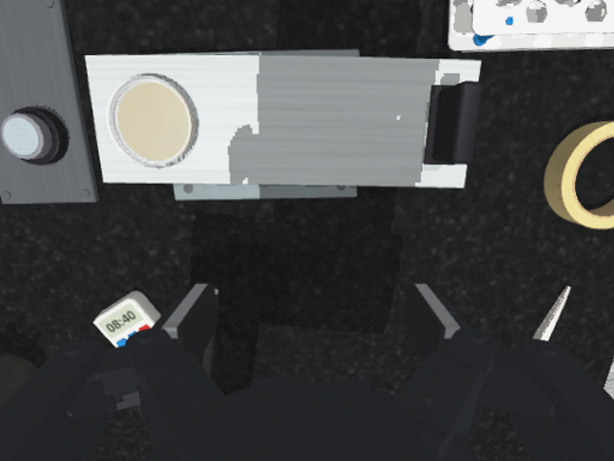

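The dish lies flat and centred in its seat at (154,120), lug at (455,122), and stand edges are visible at (175–357, 197) and (190–357, 50). Next I'll measure the stand line and pointer from this picture and the earlier ones.

Run:
```python
from f import *
c=dict(np.load('/tmp/wrist.npz'));W=pts(c);x,y,z=[W[...,i] for i in range(3)]
for nm,r in(('near',(x>.55)&(x<.58)),('far',(x>.667)&(x<.70))):
    m=r&(abs(z-.060)<.004)&(abs(y+.02)<.1); m=big(m); q=W[m]; print(nm,m.sum(),np.percentile(q,[1,50,99],axis=0).round(4).tolist())
    P=hull(m,c,.060); 
    L=[]
    for b in np.arange(-.09,.06,.005):
        a=P[abs(P[:,1]-b)<.0025][:,0]
        if len(a)>1:L.append((b,a.min() if nm=='near' else a.max()))
    L=np.array(L);p=np.polyfit(L[:,0],L[:,1],1);r=L[:,1]-np.polyval(p,L[:,0]);L=L[abs(r)<.0015];print(len(L),np.polyfit(L[:,0],L[:,1],1),np.polyval(np.polyfit(L[:,0],L[:,1],1),-.026),P[:,1].min(),P[:,1].max())
c=dict(np.load('/tmp/top.npz'));W=pts(c)
q=W[125:160,122:150].reshape(-1,3);q=q[(q[:,2]>.066)&(q[:,2]<.079)];q=q[np.argsort(q[:,0])];print(np.round(q[:30:3],4).tolist(),len(q))
```

```text
near 1840 [[0.5641, -0.0791, 0.0573], [0.5705, -0.0003, 0.0591], [0.5764, 0.0657, 0.0607]]
28 [-0.01792442  0.56495529] 0.5654213263609041 -0.08102903391960659 0.06669759937912781
far 614 [[0.6695, -0.079, 0.0569], [0.672, -0.0334, 0.059], [0.6749, 0.0479, 0.0607]]
27 [-0.01585824  0.6728086 ] 0.6732209128703269 -0.07976992683313626 0.052657322875087745
[[0.6754, 0.2558, 0.0687], [0.6825, 0.2552, 0.0737], [0.6854, 0.2528, 0.0733], [0.6881, 0.2529, 0.0736], [0.6923, 0.2543, 0.0684], [0.6938, 0.2562, 0.073], [0.6964, 0.2562, 0.0737], [0.6968, 0.2593, 0.0718], [0.6992, 0.2592, 0.0732], [0.7019, 0.251, 0.0744]] 74
```

Stand axis yaw is about +1.0° with its centre line at x ≈ 0.619 − 0.017y, and the carrier is at about −0.75°. Target board end is at about (0.6146, 0.255), so the final lug position is about (0.619, −0.003). Moving to the lug.

In the tool's units: 100 mm / 800 = 0.125, 98.5 mm / 800 = 0.1231, 0.9 degrees / 45 = 0.02.

Request:
play_rows(deltas=[[[0.0313, 0.0413, 0], [0, 0, 0.02], -1], [[0.0688, 0.0875, 0], [0, 0, 0.02], -1], [[0.0981, 0.1231, 0.0063], [0, 0, 0.02], -1], [[0.0981, 0.1231, 0.0375], [0, 0, 0.02], -1], [[0.0981, 0.1231, 0.075], [0, 0, 0.02], -1], [[0.0981, 0.1231, 0.1063], [0, 0, 0.02], -1], [[0.0981, 0.1231, 0.125], [0, 0, 0.02], -1], [[0.0981, 0.1231, 0.125], [0, 0, 0.02], -1]])

```text
clock: 9.65
tcp_pos: [0.6204, -0.1429, 0.0974]
tool_rot: [[1.0, -0.014, -0.002], [-0.014, -1.0, 0.001], [-0.002, -0.001, -1.0]]
contact_force: [1.1, -0.7, 0.2]
opening: 0.998
grip_force: 0.0
```

Request:
play_rows(deltas=[[[0, 0, 0], [0, 0, 0], -0.5], [[0, 0, 0], [0, 0, 0], 0], [[0, 0, 0], [0, 0, 0], 0.3], [[0, 0, 0], [0, 0, 0], 0.5]])

```text
clock: 10.15
tcp_pos: [0.6211, -0.1436, 0.0988]
tool_rot: [[1.0, -0.015, 0.001], [-0.015, -1.0, -0.0], [0.001, 0.0, -1.0]]
contact_force: [-0.6, -0.1, -0.1]
opening: 0.248
grip_force: 0.0
```

Run:
```python
from f import *
go([.621,-.1425,.098])
c=cap('wrist');W=pts(c)
x,y,z=[W[...,i] for i in range(3)]
m=(abs(x-.621)<.012)&(z>.085)&(z<.125)&(abs(y+.1425)<.07);q=W[m]
h,e=np.histogram(q[:,1],np.arange(-.21,-.07,.004));print(dict(zip(e.round(3).tolist(),h.tolist())))
save(c,'w5.png',None,1.2)
```

```text
t 10.15 tcp [ 0.6211 -0.1436  0.0988] yaw -0.8485924993107195 move [-0.1 -1.1  0.8] F [-0.6 -0.1 -0.1] op 0.24788164689674658 0.0
{-0.21: 0, -0.206: 0, -0.202: 0, -0.198: 0, -0.194: 0, -0.19: 2, -0.186: 19, -0.182: 34, -0.178: 66, -0.174: 92, -0.17: 170, -0.166: 223, -0.162: 317, -0.158: 695, -0.154: 0, -0.15: 268, -0.146: 401, -0.142: 395, -0.138: 287, -0.134: 700, -0.13: 267, -0.126: 218, -0.122: 151, -0.118: 100, -0.114: 56, -0.11: 23, -0.106: 19, -0.102: 0, -0.098: 0, -0.094: 0, -0.09: 0, -0.086: 0, -0.082: 0, -0.078: 0}
```

View pics/w5.png

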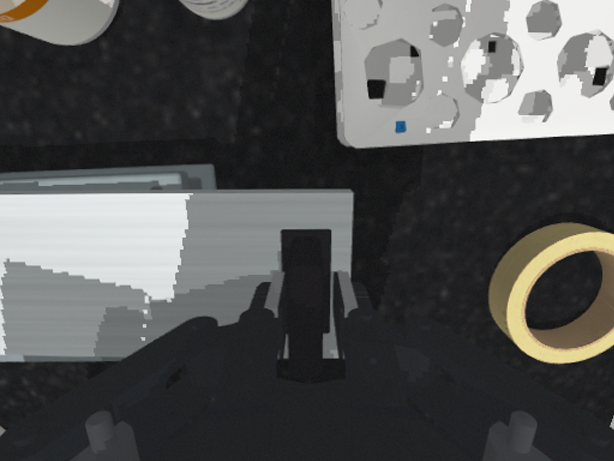

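The lug at (305,280) is between the nearly closed fingers, with about a 1 mm offset. Nudging and closing.

In the tool's units: -1 mm / 800 = -0.0013.

Request:
play_rows(deltas=[[[0, -0.0013, 0], [0, 0, 0], 0.5], [[0, -0.0013, 0], [0, 0, 0], 0.8], [[0, -0.0013, 0], [0, 0, 0], 0.9], [[0, -0.0013, 0], [0, 0, 0], 0.9], [[0, -0.0013, 0], [0, 0, 0], 0.9]])

```text
clock: 10.82
tcp_pos: [0.621, -0.1423, 0.0985]
tool_rot: [[1.0, -0.015, -0.0], [-0.015, -1.0, 0.0], [-0.0, -0.0, -1.0]]
contact_force: [-1.8, 2.7, 2.6]
opening: 0.156
grip_force: 59.4
```

In the tool's units: -60 mm / 800 = -0.075, -56 mm / 800 = -0.07, -1.8 degrees / 45 = -0.04.

Request:
play_rows(deltas=[[[0, -0.005, 0], [0, 0, -0.0044], 0.9], [[-0.0006, -0.015, 0], [0, 0, -0.0111], 0.9], [[-0.0013, -0.0263, 0], [0, 0, -0.0178], 0.9], [[-0.0019, -0.0375, 0], [0, 0, -0.0244], 0.9], [[-0.0025, -0.0488, 0], [0, 0, -0.0311], 0.9], [[-0.0029, -0.06, 0], [0, 0, -0.0378], 0.9], [[-0.0031, -0.07, 0], [0, 0, -0.04], 0.9], [[-0.0031, -0.075, 0], [0, 0, -0.04], 0.9]])

```text
clock: 11.82
tcp_pos: [0.6196, -0.0824, 0.0986]
tool_rot: [[1.0, 0.017, 0.001], [0.017, -1.0, -0.001], [0.001, 0.001, -1.0]]
contact_force: [0.0, -5.4, 3.1]
opening: 0.159
grip_force: 59.4
```

Run:
```python
from f import *
go([.619,-.003,.0985])
```

```text
t 11.825 tcp [ 0.6196 -0.0824  0.0986] yaw 0.9972485342994246 move [  0.8 -79.4   0.1] F [ 0.  -5.4  3.1] op 0.15865990826559612 59.42307651042938
```

Smooth. I'll continue to about 8 mm short, then measure against the pointer.

In the tool's units: -72 mm / 800 = -0.09, -68 mm / 800 = -0.085.

Request:
play_rows(deltas=[[[0, -0.0075, 0], [0, 0, 0], 0.9], [[0, -0.02, 0], [0, 0, 0], 0.9], [[0, -0.0338, 0], [0, 0, 0], 0.9], [[0.0004, -0.0475, 0], [0, 0, 0], 0.9], [[0.0006, -0.0613, 0], [0, 0, 0], 0.9], [[0.0006, -0.075, 0], [0, 0, 0], 0.9], [[0.0006, -0.085, 0], [0, 0, 0], 0.9], [[0.0006, -0.09, 0], [0, 0, 0], 0.9]])

```text
clock: 12.82
tcp_pos: [0.6189, -0.0105, 0.0987]
tool_rot: [[1.0, 0.018, 0.001], [0.018, -1.0, -0.001], [0.001, 0.001, -1.0]]
contact_force: [-0.4, -6.3, 4.5]
opening: 0.155
grip_force: 59.5
```

Request:
play_rows(deltas=[[[0, 0, 0], [0, 0, 0], 0.9], [[0, 0, 0], [0, 0, 0], 0.9]])

```text
clock: 13.08
tcp_pos: [0.6189, -0.0102, 0.0986]
tool_rot: [[1.0, 0.017, 0.001], [0.017, -1.0, 0.0], [0.001, -0.0, -1.0]]
contact_force: [0.1, -0.8, 6.4]
opening: 0.159
grip_force: 59.7
```

```bash
cat > e.py <<'E'
from f import *
import sys
go([.619,-.003,.0985])
s=cap('scene');t=cap('top')
f=lambda i,w,h:cv2.resize(i[...,::-1],(w,h),interpolation=cv2.INTER_CUBIC)
cv2.imwrite('pics/'+sys.argv[1],np.hstack([f(t['color'][120:210,110:210],400,360),f(s['color'][135:225,140:240],400,360)]))
for c,n in((t,'top'),(s,'scene')):
    W=pts(c);x,y,z=[W[...,i] for i in range(3)]
    m=(abs(z-.071)<.006)&(x>.57)&(x<.665)&(y>.05)&(y<.30); m=big(m);q=W[m];print(n,m.sum(),np.percentile(q,[1,50,99],axis=0).round(4).tolist())
    P=hull(m,c,.072);a=[]
    for b in np.arange(.585,.655,.005):
        k=P[abs(P[:,0]-b)<.0025][:,1]
        if len(k):a.append((b,k.max()))
    a=np.array(a);print('end',np.polyfit(a[:,0]-.615,a[:,1],1),a[:,1].round(4))
    e=[]
    for b in np.arange(.09,.23,.01):
        k=P[abs(P[:,1]-b)<.005][:,0]
        if len(k):e.append((b,k.min(),k.max()))
    e=np.array(e);print('sides',e[::3].round(4).tolist())
    d=(abs(z-.081)<.004)&(np.hypot(x-.616,y-.2)<.05);d=big(d);print('dish',d.sum(),circ(hull(d,c,.081)))
    k=(z>.065)&(z<.08)&(x>.668)&(x<.71)&(y>.235)&(y<.275);q=W[k];q=q[np.argsort(q[:,0])];print('ptr',len(q),q[:20].mean(0).round(4),q.mean(0).round(4))
E
python3 e.py e1.png
```

```text
t 13.075 tcp [ 0.6189 -0.0102  0.0986] yaw 0.9633673860381058 move [ 0.2 -7.1  0.1] F [ 0.1 -0.8  6.4] op 0.15867472180671016 59.658801555633545
top 1357 [[0.5719, 0.1016, 0.0656], [0.6156, 0.1564, 0.0713], [0.6617, 0.2441, 0.0767]]
end [0.01642327 0.24425385] [0.2436 0.244  0.2442 0.2445 0.2449 0.2451 0.243  0.2434 0.2435 0.2439
 0.2443 0.2447 0.2451 0.2452 0.2456]
sides [[0.1, 0.5804, 0.6627], [0.13, 0.5715, 0.6619], [0.16, 0.5732, 0.661], [0.19, 0.5722, 0.66], [0.22, 0.5713, 0.6591]]
dish 347 (array([0.61578144, 0.20064903]), np.float64(0.029238291577718886))
ptr 52 [0.6878 0.2547 0.0737] [0.6978 0.255  0.074 ]
scene 1014 [[0.571, 0.0515, 0.0654], [0.6016, 0.1264, 0.073], [0.6625, 0.2457, 0.0757]]
end [-1.25658655  0.21532764] [0.2502 0.2498 0.2259 0.2493 0.2489 0.2509 0.2485 0.2505 0.0513 0.1767
 0.1784 0.1825 0.1867 0.1909 0.1951]
sides [[0.09, 0.5628, 0.6657], [0.12, 0.5603, 0.6654], [0.15, 0.5624, 0.664], [0.18, 0.5634, 0.665], [0.21, 0.5608, 0.594]]
dish 209 (array([0.61430201, 0.2014504 ]), np.float64(0.032842644837368574))
ptr 30 [0.6954 0.2567 0.075 ] [0.6993 0.2556 0.0752]
```

View pics/e1.png

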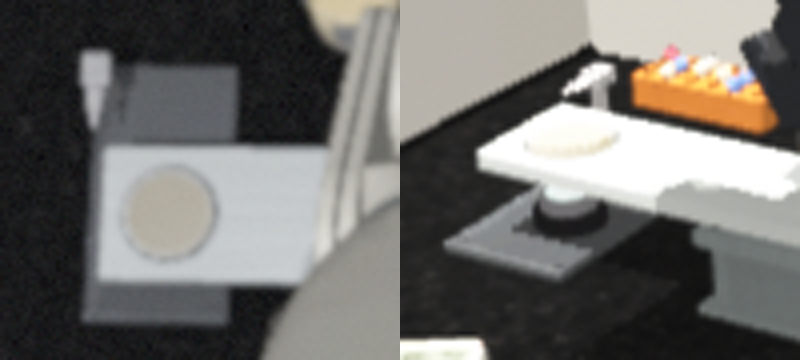

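The left crop shows the pointer tip at about (93,128) and the board end edge at about (104→99, 147→283); the dish is still seated. The end is a few mm short. I'll do a sub-pixel comparison in the top image.

```bash
cat > s.py <<'E'
from f import *
t=dict(np.load('/tmp/top.npz'));g=t['color'].astype(float).mean(2)
E=[]
for r in range(160,188):
    p=g[r,128:146];d=np.diff(p);i=int(np.argmax(d));s=slice(max(i-2,0),i+3);E.append((128+.5+(np.arange(len(d))[s]*d[s]).sum()/d[s].sum(),r))
E=np.array(E);e=rays(t,E,.072);pe=np.polyfit(e[:,0],e[:,1],1);r=e[:,1]-np.polyval(pe,e[:,0]);k=abs(r)<.0015;pe=np.polyfit(e[k,0],e[k,1],1);print('end line',k.sum(),pe,np.polyval(pe,.6146),'std',r[k].std())
print(g[140:156,126:142].astype(int))
C=[]
for r in range(142,151):
    p=g[r,128:138];p=np.clip(p-np.percentile(p,40)-15,0,None);C.append(((np.arange(128,138)*p).sum()/p.sum(),r))
q=rays(t,C,.072);print(np.round(q,4).tolist())
E
python3 s.py
```

```text
end line 28 [0.03090637 0.2284285 ] 0.24742355043549064 std 0.000559287105661233
[[ 24  26  30  66 122 162 177 180 177 175 161 124  86  75  67  64]
 [ 21  26  25  47  96 144 169 173 168 158 139 109  87  81  72  69]
 [ 28  21  22  24  68 126 168 178 169 150 118  96  89  86  77  78]
 [ 25  19  23  24  58 124 170 182 173 149 115  94  89  87  84  83]
 [ 29  27  25  30  55 123 172 183 173 144 108  93  88  87  80  81]
 [ 25  26  18  25  55 122 171 183 172 137 100  90  88  79  72  82]
 [ 24  20  28  25  55 116 164 180 168 132  96  90  88  81  72  83]
 [ 29  27  22  30  49 102 154 174 161 122  96  89  88  84  80  89]
 [ 31  22  27  31  38  80 142 170 149 107  89  93  94  92  83  92]
 [ 31  27  24  26  30  66 132 166 141  97  88  93  98  93  83  95]
 [ 30  24  25  26  26  57 122 156 133  95  90  92  96  95  90  95]
 [ 28  23  26  29  24  44  97 130 113  92  88  94  98  98  97 100]
 [ 32  27  19  17  29  31  66  94  95  90  94  99 100 100 102 102]
 [ 28  28  29  16  28  25  42  65  83  89  95  98 100  98 102 101]
 [ 31  27  26  25  20  29  40  62  82  92  97  99 101 102 102 102]
 [ 27  33  32  27  28  27  43  65  82  92 100 108 112 111 112 113]]
[[0.6996, 0.256], [0.6968, 0.2558], [0.694, 0.2559], [0.6913, 0.2558], [0.6885, 0.2556], [0.6857, 0.2553], [0.6829, 0.2553], [0.6801, 0.2552], [0.6773, 0.2548]]
```

The end needs about 6.6 mm more (pointer y of 0.254 on the centre line against 0.2474). Centring is within 1 mm.

In the tool's units: -6.7 mm / 800 = -0.0084, -6.3 mm / 800 = -0.0079.

Request:
play_rows(deltas=[[[0, -0.0025, 0], [0, 0, 0], 0.9], [[0, -0.0056, 0], [0, 0, 0], 0.9], [[0, -0.0079, 0], [0, 0, 0], 0.9], [[0, -0.0084, 0], [0, 0, 0], 0.9], [[0, -0.0084, 0], [0, 0, 0], 0.9], [[0, -0.0084, 0], [0, 0, 0], 0.9]])

```text
clock: 13.92
tcp_pos: [0.6188, -0.0046, 0.0987]
tool_rot: [[1.0, 0.017, 0.001], [0.017, -1.0, -0.001], [0.001, 0.001, -1.0]]
contact_force: [-0.6, -6.4, 5.4]
opening: 0.154
grip_force: 59.7
```

```bash
python3 e.py e2.png; python3 s.py | grep -v '^ *\[\+ *[0-9]* *[0-9]* '
python3 - <<'E'
from f import *
for n in('top','scene'):
    c=dict(np.load(f'/tmp/{n}.npz'));W=pts(c);x,y,z=[W[...,i] for i in range(3)]
    m=big((abs(z-.071)<.008)&(abs(x-.616)<.04)&(y>.02)&(y<.25)&~(np.hypot(x-.616,y-.208)<.036));q=W[m];A=np.c_[q[:,:2]-[.616,.1],np.ones(len(q))];print(n,m.sum(),'tilt',np.linalg.lstsq(A,q[:,2],rcond=None)[0])
E
```

```text
t 13.925 tcp [ 0.6188 -0.0046  0.0987] yaw 0.956775046715876 move [ 0.2 -1.6  0.2] F [-0.6 -6.4  5.4] op 0.15375639275370562 59.71071481704712
top 1324 [[0.5719, 0.1092, 0.0658], [0.6152, 0.1626, 0.0713], [0.6616, 0.2497, 0.0766]]
end [0.01713229 0.24960628] [0.2489 0.2493 0.2495 0.2499 0.2503 0.2504 0.2483 0.2487 0.2489 0.2493
 0.2497 0.25   0.2504 0.2506 0.251 ]
sides [[0.11, 0.5747, 0.6626], [0.14, 0.5712, 0.6616], [0.17, 0.5702, 0.6607], [0.2, 0.572, 0.6597], [0.23, 0.571, 0.6588]]
dish 345 (array([0.61538607, 0.20563872]), np.float64(0.029309795211868855))
ptr 51 [0.6883 0.2546 0.0737] [0.698 0.255 0.074]
scene 1051 [[0.5711, 0.0511, 0.0657], [0.6025, 0.1285, 0.0729], [0.6623, 0.2511, 0.0762]]
end [-0.52900733  0.19865046] [0.0521 0.2547 0.2543 0.2351 0.2539 0.2559 0.1871 0.2555 0.184  0.1857
 0.1874 0.0544 0.1891 0.1934 0.1976]
sides [[0.09, 0.5639, 0.6657], [0.12, 0.5614, 0.6654], [0.15, 0.5636, 0.664], [0.18, 0.5622, 0.665], [0.21, 0.5608, 0.6647]]
dish 203 (array([0.61436245, 0.20696822]), np.float64(0.03236723752238839))
ptr 33 [0.6957 0.2573 0.0757] [0.7002 0.2566 0.0752]
end line 28 [0.01656079 0.24322224] 0.2534005049229669 std 0.0002564723346784446
[[0.6996, 0.256], [0.6968, 0.2559], [0.694, 0.2558], [0.6913, 0.2558], [0.6885, 0.2555], [0.6857, 0.2553], [0.6829, 0.2553], [0.6801, 0.2551], [0.6773, 0.2549]]
top 988 tilt [ 0.00038144 -0.00126393  0.07126815]
scene 823 tilt [0.01087454 0.00437449 0.07296809]
```

View pics/e2.png

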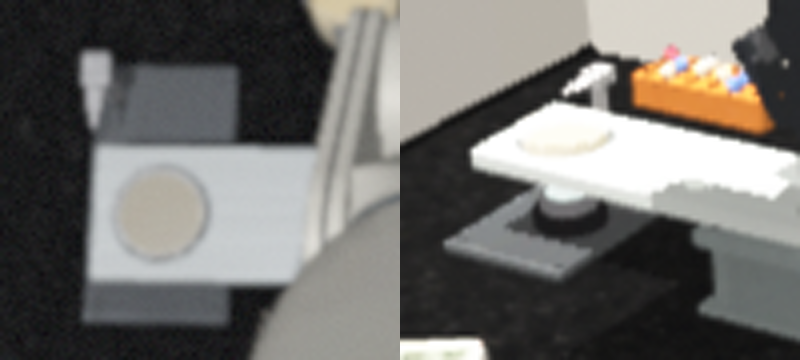

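The end line extended to the tip reads 0.2544 against the pointer at 0.2549. The board is level and centred, with the dish in its seat. Settling, then handing in.

In the tool's units: -0.5 mm / 800 = -0.0006.

Request:
play_rows(deltas=[[[0, -0.0006, 0], [0, 0, 0], 0.9], [[0, -0.0006, 0], [0, 0, 0], 0.9], [[0, -0.0006, 0], [0, 0, 0], 0.9], [[0, -0.0006, 0], [0, 0, 0], 0.9], [[0, -0.0006, 0], [0, 0, 0], 0.9]])

```text
clock: 14.65
tcp_pos: [0.6188, -0.0042, 0.0987]
tool_rot: [[1.0, 0.017, 0.001], [0.017, -1.0, -0.001], [0.001, 0.001, -1.0]]
contact_force: [0.5, -7.8, 5.7]
opening: 0.157
grip_force: 59.6
```

Run:
```python
from h import *
go([.6188,-.0040,.0987])
print(robot.close_job())
```

```text
t 14.65 tcp [ 0.6188 -0.0042  0.0987] yaw 0.9546220911082463 move [ 0.  -0.2 -0. ] F [ 0.5 -7.8  5.7] op 0.15685382448487536 59.635337591171265
the job is handed in; nothing more can be done
None
```

I handed the job in at about 14.7 s (limit 53 s), with no verdict returned: the dish lies flat in its seat, and the gripper holds the board level and centred, its outer end within about 1 mm of the pointer tip by camera.

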